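# Slide the supply tray onto the middle rails of the desk organiser

## Robot

A 6-joint arm with a two-finger parallel gripper is mounted at the origin on the work surface. World frame = base frame: x ahead of the robot, y to its left, z up, the work surface at z = 0. Lengths are in mm, angles in rad, forces in N, time in s.
With the tool pointing down it reaches from about 350 to 875 mm from the base axis. Payload 4.2 kg.
Tool frame: the origin (TCP) lies at the very end of the fingers, on their centre line; the grasp point (between the pads) lies 19 mm behind it; z points along the fingers, y is the line along which they close (so a half turn about z gives the same grasp; the last joint's range is limited). The gripper opens to 85 mm and grips with 20 to 120 N. Pads are 22 mm wide; open, the fingers measure 114 mm over their backs; the gripper's body (76 mm by 85 mm) begins 54 mm behind the grasp point. The pads swing forward as they close: fully open they stand 13 mm farther back than shut.
Start: joints at [1.452, 0.385, 0.008, 0, -1.194, -0.259], TCP at [230.515, 580.915, 231.312] pointing down, gripper open.
Joint ranges: [-3.14, 3.14], [-1.21, 2.06], [-1.07, 1.41], [-3.16, 2.05], [-2.99, -0.16], [-3.1, 3.1]. Speed limits (rad/s): [2.79, 2.79, 3.14, 3.14, 3.14, 3.14].

## Interface

Orientations are given as a unit quaternion [x, y, z, w].
In Python, from bench import read_state, get_image, camera_model, job_done gives the robot as it stands.
- The arm moves only by the shell command python3 -m handwheel 'ROWS'. ROWS is JSON, a list of rows, each a list of 7 numbers: the shift along the tool's x, y, z in m, then the turn, a rotation vector about the tool's x, y, z in rad, then the gripper's target within -1 to 1 (fully open at 1, half-way at 0, shut at -1). In form: [[dx, dy, dz, wx, wy, wz, jaw], ...]. A call has 1 to 10 rows; each row is the pose to reach, as a shift and turn from the pose commanded when the call began, along the tool's axes at that moment; what a row does not reach only later rows make up. A row lasts 1/8 s, in which the tool goes at most 62.5 mm and 10.7 degrees, less where a joint would pass 70% of its speed; a pose out of reach is approached as far as the arm can. A call with a gripper value outside its range is refused whole. The fingers move at their own pace and stop on an object; the grip force is fixed at half the most. Time passes only in rows, so rows that repeat a pose let the fingers close. It gives the time, the measured TCP pose, the force, the opening and the grip force at its end, in the units of the state.
- read_state(): the state, without advancing time (a new reading comes with each control period).
- get_image(name): name is "scene" or "top" or "wrist"; returns (picture, depth): 480x640x3 uint8, blue, green, red; 480x640 float32, mm along the optical axis (not along the pixel's ray), 0 where there is no reading.
- camera_model(name): a dict with "K" (3x3 intrinsics, pixels), "rvec" (rotation vector, rad) and "tvec" (3), from world to camera coordinates, as OpenCV has them; the wrist camera has in their place "hand_eye" (4x4, takes a point from camera to tool coordinates, whose origin is the TCP and whose axes are the flange's). Camera axes: x right, y down, z forward; pixel columns grow to the right and rows downward; lengths in mm; the calibration is good to about 2 mm. A picture is of the moment at which its call begins: read the wrist's pose just before it. camera_model takes no time and is no camera call.
- job_done(): hands the job in; it is judged then, once.
The state is a dict: "clock": time; "joints": joint angles; "joint_vel": joint speeds; "joint_efforts": joint torques, N m; "position": TCP position; "ee_rot": TCP orientation; "contact_force": force on the tool from outside, world axes, zero at the start; "wrist_torque": the same for the moment, N m; "gripper_width": finger opening in mm; "grasp_force": force on a finger pad.
Only numpy, scipy, OpenCV 4.12 (cv2) and the standard library are available. Lean on these libraries where they do the work, as an engineer would, in place of code of your own. Each camera call takes 0.05 s, during which the arm holds its last target. There are 200 camera calls.

## Task

Put the wide grey tray away in the wooden desk organiser: slide it from the front onto the middle one of the three pairs of rails, all the way in so that it lies flat on both rails, and let go. Leave the narrow tray where it is.

Things in the scene. Friction and masses are not known exactly. Their poses are not given: they have to be found in the camera images.
- wide_tray: Flat matte grey plastic tray, 140 long (x) x 140 wide (y), sheet 4 thick, lips 10 high on sides and rear, about 0.12 kg. On its front edge an upright pull tab, 8 thick (x), 60 wide (y), its top 50 above the underside, its middle at x = -66, y = 0: pinch it from above across its thickness. Origin: centre of the underside; x points from tab to rear edge, z up. All mm.
- middle_rails (a point): Point on the organiser where the wide tray's origin lies when home: midway between the middle rails, level with their upper faces, 70 mm before the rear posts that stop the tray. x points into the organiser along the rails, z up; a home tray has this same orientation. Height about 90 to 110 mm over the desk (adjustable feet). Rails and cheeks begin 40 mm before this point (x = -40 mm).
- organiser: Fixed light wood frame, open in front (-x) and above: 2 cheeks 6 mm thick, 160 mm apart inside, 155 high, a post behind each rail. Three pairs of rails: ledges 4 mm thick, 110 deep, reaching 20 in from each cheek, upper faces 45, 90 and 135 mm above the origin. Origin: midway between the cheeks and along the rails, 9 mm under the base board; x points to the rear. A home tray stands out 30 mm in front.
- narrow_tray: Bystander, not to be moved: the same kind of grey tray with the same tab, 140 mm long but only 100 mm wide, too narrow for the rails, lying flat on the desk beside the wide one, on either side of it. Origin: centre of its underside; x points from tab to rear edge.
Mind the look-alikes: they are no part of the job. Leave any green look-alike of the wide_tray alone.

How it is judged (in metres and radians):
At the end, for the whole second after the job is handed in: The wide tray lies at rest on the middle pair of rails: its origin within 15 mm of the home point along the rails and across them and within 6 mm in height, in line with the rails to 10 degrees and level to 4 degrees (x of wide_tray in the frame of middle_rails between -0.015 and 0.015 m and y of wide_tray in the frame of middle_rails between -0.015 and 0.015 m and z of wide_tray in the frame of middle_rails between -0.006 and 0.006 m and angle between the x axis of wide_tray and the x axis of middle_rails, either way round below 0.18 rad and angle between wide_tray's own z axis and vertical below 0.07 rad and linear speed of wide_tray below 0.02 m/s); the robot touches nothing.
It fails at once if the narrow tray is moved by more than 20 mm (distance of narrow_tray from where it was at the start of the episode above 0.02 m).
It also fails if it takes over 48 s, if anything falls off the work surface, if the arm or the gripper's body presses on something with over 40 N, if the wrist force passes 120 N, or if a joint passes its speed limit or range.

## Working session

There is one attempt and no reset: what is moved stays moved. The work goes in short steps, Python scripts to look and compute and a shell command to move; the robot and the scene stay as the last step left them, time stands still between calls to the robot, and variables do not carry over. Pictures are saved under pics/ and viewed, at most 10 in all, crops included, and the job is handed in when it is done.

```bash
mkdir -p pics; cat > h.py <<'E'
import numpy as np,cv2
from scipy.spatial.transform import Rotation as R
from bench import *
def cam(name):
    st=read_state(); im,d=get_image(name); m=camera_model(name); K=np.array(m['K'],float)
    if name=='wrist':
        T=np.eye(4);T[:3,:3]=R.from_quat(st['ee_rot']).as_matrix();T[:3,3]=st['position'];T=T@np.array(m['hand_eye'])
    else:
        W=np.eye(4);W[:3,:3]=cv2.Rodrigues(np.array(m['rvec'],float))[0];W[:3,3]=np.ravel(m['tvec']);T=np.linalg.inv(W)
    v,u=np.mgrid[0:480,0:640]
    P=np.stack([(u-K[0,2])/K[0,0]*d,(v-K[1,2])/K[1,1]*d,d],-1)@T[:3,:3].T+T[:3,3]
    P[d==0]=np.nan
    return im,d,P,K,T
def tool(p):  # world point -> tool frame (mm)
    st=read_state(); return R.from_quat(st['ee_rot']).inv().apply(np.array(p)-st['position'])
E
python3 - <<'E'
from h import *
s=read_state();print(s['clock'],s['position'],R.from_quat(s['ee_rot']).as_matrix().round(3).tolist(),s['gripper_width'])
for n in('scene','top'):
    im,d,P,K,T=cam(n);cv2.imwrite(f'pics/{n}.png',im);np.savez(f'{n}.npz',im=im,P=P,K=K,T=T);print(n,T.round(2).tolist())
E
```

```text
0.0 [230.30865814 580.38427072 230.23574454] [[0.929, -0.369, -0.001], [-0.369, -0.929, -0.002], [0.0, 0.002, -1.0]] 85.11333904030167
scene [[0.72, 0.36, -0.59, 1253.96], [0.69, -0.36, 0.63, -560.12], [0.02, -0.86, -0.51, 688.91], [0.0, 0.0, 0.0, 1.0]]
top [[0.01, -1.0, 0.08, 491.22], [-1.0, -0.01, 0.0, 169.1], [-0.0, -0.08, -1.0, 1075.75], [0.0, 0.0, 0.0, 1.0]]
```

View pics/top.png

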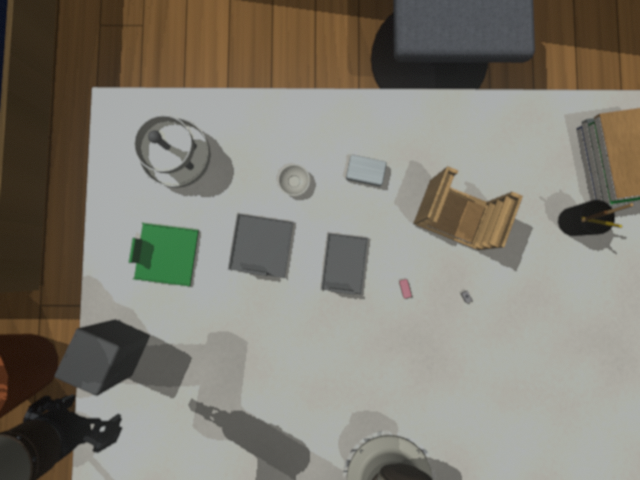

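View pics/scene.png

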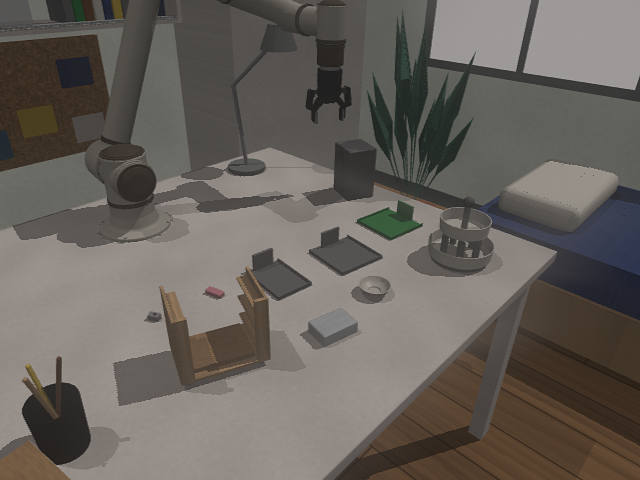

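The top view shows three candidates: a grey tray at (262,247), a slimmer grey tray at (345,265), and a green one at (167,255). The organiser is at (468,212). The grey tray at (262,247) looks as wide as it is long, so it fits the wide tray. I'll confirm that with measurements and a crop.

```bash
python3 - <<'E'
from h import *
z=np.load('top.npz');im,P=z['im'],z['P']
g=im.astype(int)
for nm,(x0,y0,x1,y1) in dict(wide=(220,205,305,285),nar=(315,225,375,303)).items():
    s=g[y0:y1,x0:x1];p=P[y0:y1,x0:x1]
    m=(s.max(-1)<105)&(p[...,2]>1)|(p[...,2]>8)
    q=p[m&np.isfinite(p[...,2])]
    r=cv2.minAreaRect(q[:,:2].astype(np.float32))
    t=q[q[:,2]>25]; print(nm,r,len(q),'tab',t.mean(0).round(1),len(t),'zmax',q[:,2].max())
s=P[160:260,405:530].reshape(-1,3);s=s[np.isfinite(s[:,2])]
print(np.histogram(s[:,2],bins=np.arange(-5,190,5)))
q=s[s[:,2]>20];
print('org',cv2.minAreaRect(q[:,:2].astype(np.float32)))
for lo,hi in((85,115),(130,150),(150,175)):
    k=s[(s[:,2]>lo)&(s[:,2]<hi)];print(lo,hi,len(k),cv2.boxPoints(cv2.minAreaRect(k[:,:2].astype(np.float32))).round().tolist())
a=cv2.resize(im[150:310,220:540],None,fx=2.5,fy=2.5,interpolation=cv2.INTER_CUBIC);cv2.imwrite('pics/c1.png',a)
z=np.load('scene.npz');a=cv2.resize(z['im'][225:395,140:400],None,fx=3,fy=3,interpolation=cv2.INTER_CUBIC);cv2.imwrite('pics/c2.png',a)
E
```

```text
wide ((547.22021484375, 311.2923889160156), (142.83505249023438, 144.57192993164062), 81.80561065673828) 3217 tab [484.1 319.4  49. ] 94 zmax 55.80987764265478
nar ((504.18353271484375, 106.52633666992188), (101.61476135253906, 145.5288848876953), 83.42760467529297) 2307 tab [441.9 115.   48.3] 100 zmax 54.16224391331764
(array([2772, 4480,   96,   11,  166,  392,  451, 1165,   66,   21,  119,
        242,   31,   26,   23,   25,   28,   21,   31,  112,  298,   37,
         30,   30,   32,   31,   26,   22,  248,  737,   89,   88,  158,
        319,    0,    0,    0,    0]), array([ -5,   0,   5,  10,  15,  20,  25,  30,  35,  40,  45,  50,  55,
        60,  65,  70,  75,  80,  85,  90,  95, 100, 105, 110, 115, 120,
       125, 130, 135, 140, 145, 150, 155, 160, 165, 170, 175, 180, 185]))
org ((627.0804443359375, -160.09814453125), (173.84255981445312, 120.01776885986328), 68.33102416992188)
85 115 538 [[541.0, -218.0], [652.0, -260.0], [714.0, -100.0], [602.0, -57.0]]
130 150 1096 [[541.0, -217.0], [652.0, -259.0], [712.0, -99.0], [601.0, -57.0]]
150 175 565 [[540.0, -219.0], [650.0, -263.0], [714.0, -101.0], [604.0, -58.0]]
```

View pics/c1.png

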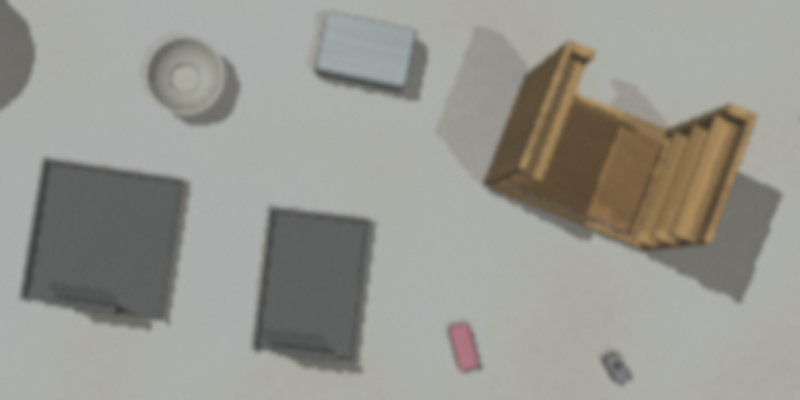

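View pics/c2.png

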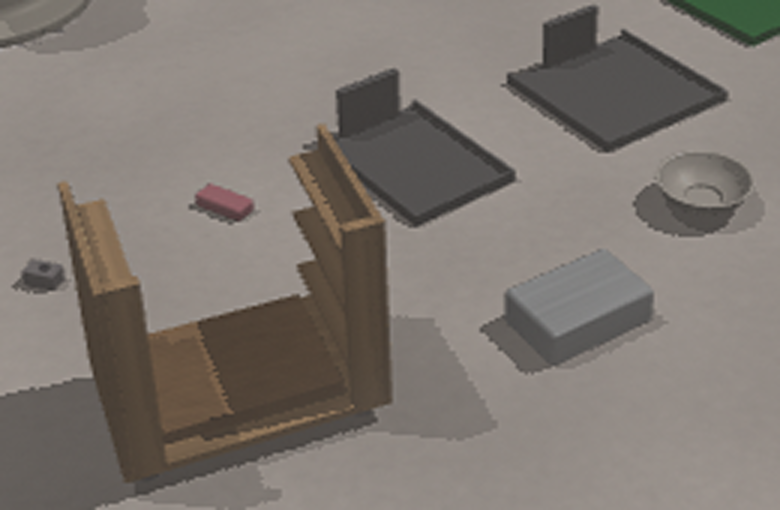

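The crop confirms it: the grey tray at (262,247) measures 143×145 mm, so it is the wide tray. The grey tray at (345,265) measures 102×145 mm and is the narrow one, and the green one is a look-alike. The organiser's open front faces the robot, with its posts at the far side. Next I'll check the dark box near the start position, the rail heights and the target numbers.

```bash
python3 - <<'E'
from h import *
z=np.load('top.npz');P=z['P']
b=P[320:395,55:150].reshape(-1,3);b=b[(b[:,2]>20)];print('box',np.nanmin(b,0),np.nanmax(b,0))
s=P[160:260,405:530].reshape(-1,3)
for lo in(45,90,135,155): k=s[(s[:,2]>lo)&(s[:,2]<lo+12)];print(lo,np.median(k[:,2]),len(k))
E
python3 - <<'E'
from h import *
z=np.load('scene.npz');P=z['P'][270:395,155:275].reshape(-1,3)
q=P[(P[:,2]>60)&(P[:,0]>500)];r=cv2.minAreaRect(q[:,:2].astype(np.float32));print(r)
# top: side fits of cheeks tops
z=np.load('top.npz');s=z['P'][160:260,405:530].reshape(-1,3);k=s[s[:,2]>156]
print(cv2.minAreaRect(k[:,:2].astype(np.float32)))
E
```

```text
box [233.37107952 573.84029098  20.11275194] [369.29199269 703.15525135 251.30283932]
45 51.01179701336878 376
90 96.20220222500006 433
135 141.32812834455103 1021
155 160.7510377168594 477
((627.4414672851562, -159.80198669433594), (172.32435607910156, 123.738037109375), 68.35427856445312)
((626.9400634765625, -160.28643798828125), (173.6508026123047, 118.02296447753906), 68.50191497802734)
```

```bash
python3 -m handwheel '[[0.055,0.14,0,0,0,0,1],[0.055,0.14,0,0,0,0,1],[0.055,0.14,0,0,0,0,1],[0.33,0.149,0.03,0,0,1.335,1],[0.33,0.149,0.08,0,0,1.335,1],[0.33,0.149,0.08,0,0,1.335,1],[0.33,0.149,0.08,0,0,1.335,1],[0.33,0.149,0.08,0,0,1.335,1],[0.33,0.149,0.08,0,0,1.335,1],[0.33,0.149,0.08,0,0,1.335,1]]'
python3 -m handwheel '[[0,0,0,0,0,0,1],[0,0,0,0,0,0,1]]'
python3 - <<'E'
from h import *
im,d,P,K,T=cam('wrist');cv2.imwrite('pics/w1.png',im);np.savez('w1.npz',im=im,P=P)
s=read_state();print(s['clock'],s['joints'],s['position'],R.from_quat(s['ee_rot']).as_matrix().round(3).tolist())
r=P.reshape(-1,3);r=r[(np.abs(r[:,0]-482)<25)&(np.abs(r[:,1]-320)<45)&(r[:,2]>25)&(r[:,2]<58)]
t=r[r[:,2]>44];print(len(r),len(t),cv2.minAreaRect(r[:,:2].astype(np.float32)),cv2.minAreaRect(t[:,:2].astype(np.float32)),np.median(t[:,2]))
E
```

```text
clock: 1.35
position: [482.5, 319.8, 150.2]
ee_rot: [-0.661, 0.751, -0.0, -0.001]
contact_force: [0.1, -0.5, 0.5]
gripper_width: 85.2
grasp_force: 0.0
clock: 1.6
position: [482.1, 320.7, 151.2]
ee_rot: [-0.665, 0.747, 0.0, -0.0]
contact_force: [-0.1, -0.5, -0.5]
gripper_width: 85.3
grasp_force: 0.0
1.65 [ 8.66668816e-01  3.76465470e-01 -2.20105395e-01 -2.26674608e-05
 -9.74423643e-01 -9.83741848e-01] [482.08977868 320.74927163 151.26595968] [[-0.117, -0.993, -0.0], [-0.993, 0.117, -0.0], [0.0, 0.0, -1.0]]
856 808 ((481.4886474609375, 318.73876953125), (60.056758880615234, 8.01073169708252), 81.64625549316406) ((481.4950866699219, 318.782470703125), (59.96836853027344, 8.01073169708252), 81.646240234375) 49.57612012575001
```

View pics/w1.png

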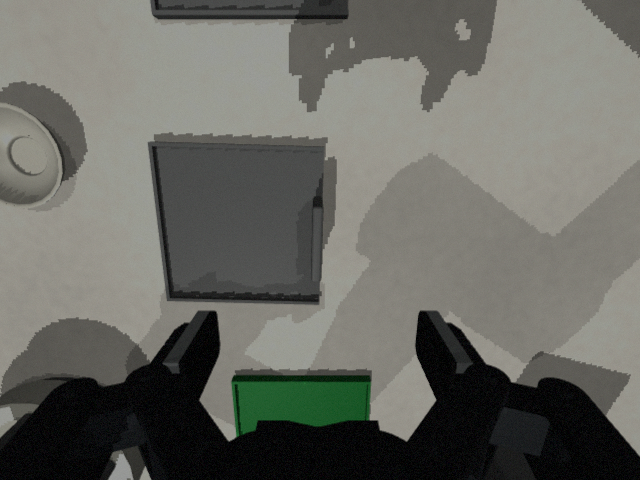

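The wrist view shows the wide tray with its tab at about (317,240). The measured tab is 60×8 mm at (481.5, 318.8), yaw −8.35°. I'll go down and pinch it.

```bash
python3 -m handwheel '[[0.002,0,0.04,0,0,0.029,1],[0.002,0,0.09,0,0,0.029,1],[0.002,0,0.12,0,0,0.029,1],[0.002,0,0.136,0,0,0.029,1],[0.002,0,0.136,0,0,0.029,1],[0.002,0,0.136,0,0,0.029,-1],[0.002,0,0.136,0,0,0.029,-1],[0.002,0,0.136,0,0,0.029,-1],[0.002,0,0.136,0,0,0.029,-1],[0.002,0,0.136,0,0,0.029,-1]]'
python3 -m handwheel '[[0,0,0,0,0,0,-1],[0,0,0,0,0,0,-1],[0,0,0,0,0,0,-1]]'
```

```text
clock: 2.9
position: [482.3, 318.9, 15.8]
ee_rot: [-0.653, 0.758, -0.0, 0.0]
contact_force: [-0.0, -0.0, 3.0]
gripper_width: 7.2
grasp_force: 59.0
clock: 3.28
position: [482.3, 318.9, 15.8]
ee_rot: [-0.653, 0.758, -0.0, 0.0]
contact_force: [-0.4, -0.8, 5.3]
gripper_width: 7.8
grasp_force: 59.2
```

```bash
python3 -m handwheel '[[0,0,-0.02,0,0,0,-1],[0,0,-0.05,0,0,0,-1],[0,0,-0.085,0,0,0,-1],[0,0,-0.115,0,0,0,-1],[0,0,-0.13,0,0,0,-1],[0,0,-0.13,0,0,0,-1],[0,0,-0.13,0,0,0,-1]]'
python3 - <<'E'
from h import *
s=read_state();M=R.from_quat(s['ee_rot']).as_matrix();print(s['position'],M.round(3).tolist(),s['gripper_width'])
# tool yaw = opposite of tray x
yaw=np.arctan2(-M[1,1],-M[0,1]);print('tray yaw',np.degrees(yaw))
a=np.radians(-21.6);u=np.array([np.cos(a),np.sin(a)]);c=np.array([627.1,-160.1]);home=c-19.5*u;print('home',home)
for sx in(-66-160,-66-120,-66-4):
    t=np.r_[home+sx*u,0]; print(sx,t[:2],tool(np.r_[t[:2],s['position'][2]]).round(1))
print('wz',yaw-a)
E
```

```text
clock: 4.15
position: [481.2, 318.0, 143.5]
ee_rot: [-0.653, 0.758, 0.0, -0.002]
contact_force: [0.3, -0.8, -1.6]
gripper_width: 7.1
grasp_force: 58.6
[481.16794811 318.02820548 143.54112318] [[-0.148, -0.989, -0.003], [-0.989, 0.148, -0.002], [0.002, 0.002, -1.0]] 7.121936486676588
tray yaw -8.530726240748697
home [ 608.96935853 -152.92157122]
-226 [398.83987271 -69.72542232] [395.7  23.9   1. ]
-186 [436.03093215 -84.45040442] [404.7 -15.1   0.9]
-70 [ 543.88500451 -127.15285253] [ 431.  -128.1    0.7]
wz 0.228101857943432
```

```bash
python3 -m handwheel '[[0.02,0.002,0,0,0,0.02,-1],[0.06,0.005,0,0,0,0.04,-1],[0.11,0.008,0,0,0,0.07,-1],[0.16,0.011,0,0,0,0.1,-1],[0.21,0.014,0,0,0,0.13,-1],[0.26,0.017,0,0,0,0.16,-1],[0.31,0.02,0,0,0,0.19,-1],[0.35,0.022,0,0,0,0.21,-1],[0.38,0.024,0,0,0,0.228,-1],[0.396,0.024,0,0,0,0.228,-1]]'
python3 -m handwheel '[[0,0,0,0,0,0,-1],[0,0,0,0,0,0,-1],[0,0,0,0,0,0,-1]]'
cat > m.py <<'E'
from h import *
import sys
s=read_state();M=R.from_quat(s['ee_rot']).as_matrix();print(s['clock'],s['position'],M.round(3).tolist())
im,d,P,K,T=cam('top')
g=im.astype(int);z=P[...,2]
grey=(g.max(-1)<115)&(g.max(-1)-g.min(-1)<15)&(z>85)&(z<140)
# tray sheet/lips: within 170mm ahead of TCP
o=s['position'];f=-M[:2,1];
rel=(P[...,:2]-o[:2]);al=rel@f;ac=rel@np.array([-f[1],f[0]])
m=grey&(al>20)&(al<145)&(abs(ac)<85)
q=P[m];A=np.c_[q[:,:2]-q[:,:2].mean(0),np.ones(len(q))];fl=q
c=np.linalg.lstsq(A,q[:,2],rcond=None)[0];print('tray n',len(q),'z mid',c[2],'slope fwd/side deg',np.degrees([c[:2]@f,c[:2]@np.array([-f[1],f[0]])]))
print('rect',cv2.minAreaRect(q[:,:2].astype(np.float32)),'z at front/rear',np.median(z[m&(al<50)]),np.median(z[m&(al>110)]))
cv2.imwrite(sys.argv[1],cv2.resize(im[140:300,300:560],None,fx=3,fy=3,interpolation=cv2.INTER_CUBIC))
E
python3 m.py pics/t2.png
```

```text
clock: 5.4
position: [397.4, -71.4, 144.5]
ee_rot: [-0.561, 0.828, 0.001, -0.001]
contact_force: [-0.5, -0.6, -1.1]
gripper_width: 7.3
grasp_force: 58.5
clock: 5.78
position: [399.6, -69.0, 145.2]
ee_rot: [-0.563, 0.827, 0.0, -0.0]
contact_force: [1.1, -0.6, -1.3]
gripper_width: 7.4
grasp_force: 58.5
5.775 [399.6428171  -68.96414378 145.16673803] [[-0.367, -0.93, -0.0], [-0.93, 0.367, -0.0], [0.0, 0.0, -1.0]]
tray n 2896 z mid 133.96104188323488 slope fwd/side deg [0.1003654  0.06241568]
rect ((473.2843017578125, -94.43896484375), (140.09243774414062, 115.51046752929688), 68.59175109863281) z at front/rear 133.80482151787498 134.01100745967926
```

View pics/t2.png

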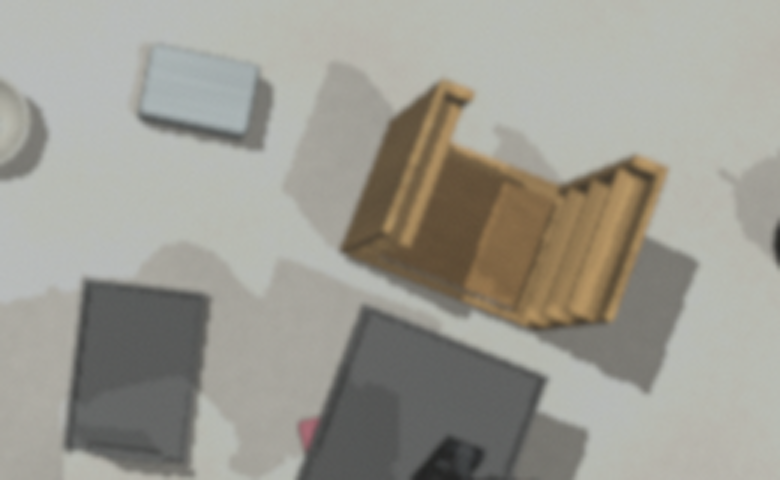

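The tray hangs level, with its underside about 130 above the desk and the rails at about 96–97. It sits 4 mm left of the rail axis. I'll correct that, go down to 108 and slide in half-way.

```bash
python3 -m handwheel '[[0.004,-0.005,0.01,0,0,0,-1],[0.004,-0.015,0.021,0,0,0,-1],[0.004,-0.03,0.021,0,0,0,-1],[0.004,-0.045,0.021,0,0,0,-1],[0.004,-0.06,0.021,0,0,0,-1],[0.004,-0.075,0.021,0,0,0,-1],[0.004,-0.085,0.021,0,0,0,-1],[0.004,-0.09,0.021,0,0,0,-1],[0.004,-0.09,0.021,0,0,0,-1],[0.004,-0.09,0.021,0,0,0,-1]]'
python3 m.py pics/t3.png
```

```text
clock: 7.08
position: [481.5, -106.1, 124.3]
ee_rot: [-0.562, 0.827, 0.0, -0.0]
contact_force: [-1.0, 0.2, -0.6]
gripper_width: 7.0
grasp_force: 58.5
7.075 [ 481.49606097 -106.08779967  124.30342705] [[-0.368, -0.93, -0.0], [-0.93, 0.368, 0.0], [0.0, 0.0, -1.0]]
tray n 2215 z mid 113.19653518160538 slope fwd/side deg [0.15863753 0.40276982]
rect ((554.2503051757812, -135.58840942382812), (149.93667602539062, 115.15413665771484), 69.1514892578125) z at front/rear 113.17567930507289 113.16615883377654
```

View pics/t3.png

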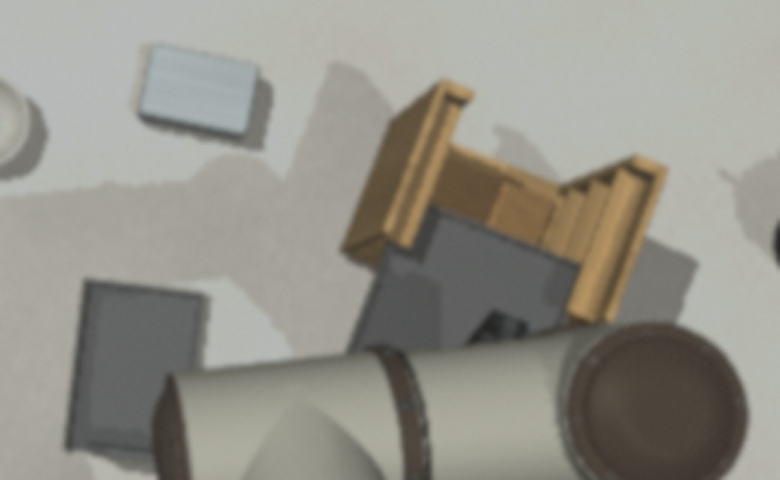

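The tray is between the cheeks above the middle rails, with no contact. I'll slide in the remaining 67 mm and lower it.

```bash
python3 -m handwheel '[[0,-0.01,0,0,0,0,-1],[0,-0.025,0,0,0,0,-1],[0,-0.04,0,0,0,0,-1],[0,-0.053,0,0,0,0,-1],[0,-0.062,0,0,0,0,-1],[0,-0.067,0,0,0,0,-1],[0,-0.067,0,0,0,0,-1],[0,-0.067,0.004,0,0,0,-1],[0,-0.067,0.008,0,0,0,-1],[0,-0.067,0.008,0,0,0,-1]]'
python3 -m handwheel '[[0,0,0.002,0,0,0,-1],[0,0,0.003,0,0,0,-1],[0,0,0.003,0,0,0,-1],[0,0,0.003,0,0,0,-1]]'
```

```text
clock: 8.38
position: [543.7, -130.7, 115.9]
ee_rot: [-0.562, 0.827, 0.0, -0.0]
contact_force: [-0.6, -0.5, -1.5]
gripper_width: 7.1
grasp_force: 58.5
clock: 8.88
position: [544.3, -130.8, 113.4]
ee_rot: [-0.562, 0.827, -0.0, 0.0]
contact_force: [-0.6, -0.8, -0.1]
gripper_width: 7.1
grasp_force: 58.5
```

```bash
python3 -m handwheel '[[0,0,0.001,0,0,0,-1],[0,0,0.001,0,0,0,-1],[0,0,0.001,0,0,0,-1]]'
```

```text
clock: 9.25
position: [544.2, -130.8, 112.3]
ee_rot: [-0.562, 0.827, 0.0, 0.0]
contact_force: [-0.3, -0.6, -1.4]
gripper_width: 7.3
grasp_force: 58.5
```

```bash
python3 -m handwheel '[[0,0,0.001,0,0,0,-1],[0,0,0.001,0,0,0,-1],[0,0,0.002,0,0,0,-1],[0,0,0.002,0,0,0,-1],[0,0,0.002,0,0,0,-1]]'
```

```text
clock: 9.88
position: [544.3, -130.8, 111.4]
ee_rot: [-0.562, 0.827, -0.0, 0.0]
contact_force: [-3.3, 2.2, 5.5]
gripper_width: 7.3
grasp_force: 59.5
```

```bash
python3 -m handwheel '[[0,0,0,0,0,0,-0.5],[0,0,0,0,0,0,-0.3],[0,0,0,0,0,0,-0.2],[0,0,0,0,0,0,-0.2],[0,0,-0.02,0,0,0,-0.2],[0,0,-0.05,0,0,0,-0.2],[0,0,-0.09,0,0,0,-0.2],[0,0,-0.13,0,0,0,-0.2],[0,0,-0.15,0,0,0,-0.2]]'
python3 -m handwheel '[[0,0.06,-0.02,0,0,0,-0.2],[0,0.12,-0.02,0,0,0,-0.2],[0,0.15,-0.02,0,0,0,-0.2],[0,0.15,-0.02,0,0,0,-0.2],[0,0.15,-0.02,0,0,0,-0.2]]'
python3 - <<'E'
from h import *
im,d,P,K,T=cam('top');g=im.astype(int);z=P[...,2]
a=np.radians(-21.6);u=np.array([np.cos(a),np.sin(a)]);n=np.array([-u[1],u[0]]);home=np.array([627.1,-160.1])-19.5*u
r=P[...,:2]-home;al=r@u;ac=r@n
m=(g.max(-1)-g.min(-1)<18)&(g.max(-1)<125)&(z>85)&(z<125)&(abs(al)<95)&(abs(ac)<58)
q=np.c_[al[m],ac[m],z[m]];c=np.linalg.lstsq(np.c_[q[:,:2],np.ones(len(q))],q[:,2],rcond=None)[0]
print(len(q),'along',np.percentile(q[:,0],[0,1,50,99,100]),'slope deg',np.degrees(c[:2]),'z',c[2])
t=(z>130)&(z<160)&(abs(ac)<45)&(abs(al+66)<30);print('tab',t.sum(),al[t].mean(),ac[t].min(),ac[t].max(),np.median(z[t]))
cv2.imwrite('pics/t4.png',cv2.resize(im[140:300,300:560],None,fx=3,fy=3,interpolation=cv2.INTER_CUBIC))
im,d,P,K,T=cam('scene');cv2.imwrite('pics/s4.png',cv2.resize(im[225:395,140:400],None,fx=3,fy=3,interpolation=cv2.INTER_CUBIC))
E
```

```text
clock: 11.0
position: [545.0, -130.9, 263.0]
ee_rot: [-0.562, 0.827, -0.001, 0.002]
contact_force: [-0.7, 0.6, 0.3]
gripper_width: 34.1
grasp_force: 0.0
clock: 11.62
position: [405.3, -75.7, 280.6]
ee_rot: [-0.562, 0.827, -0.0, 0.0]
contact_force: [0.4, 0.8, 0.6]
gripper_width: 34.1
grasp_force: 0.0
2876 along [-71.36526255 -70.92869113   0.20913472  66.71897588  68.35044924] slope deg [-0.29330025  0.06968674] z 100.54958639001836
tab 139 -68.01171856804204 -28.920828975467977 30.359078781922356 144.8156515885663
```

View pics/t4.png

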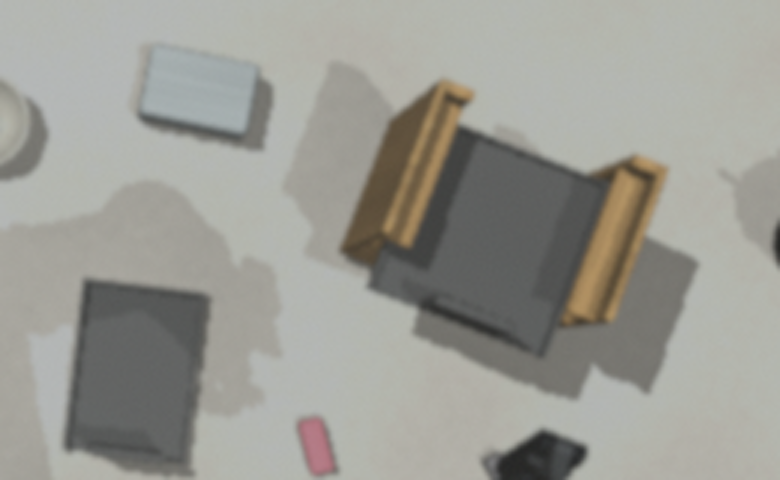

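View pics/s4.png

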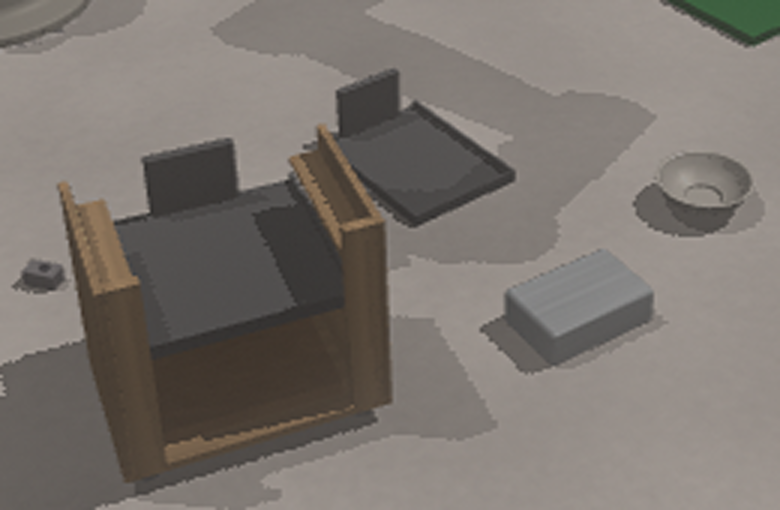

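Both views show the tray level on the middle rails: about 2 mm short of home along them, under 1 mm off across, and sheet top at 100.5. The narrow tray hasn't moved and the gripper is clear, so I'm handing the job in.

```bash
python3 -c "from bench import job_done;print(job_done())"
```

```text
the job is handed in; nothing more can be done
None
```

The wide tray is home on the middle rails and released: level, about 2 mm short of the home point along the rails and 1 mm off across them by the top camera. The narrow tray was left where it was, and I handed the job in at about 12 s; no verdict came back.

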